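# Put the table-top food mixer together

### The job

Assemble the small food mixer on its white base, in this order: set the steel bowl down on the base over the drive shaft, then the paddle over the tube in the middle of the bowl, then the lid on the bowl, and last the pusher into the lid's chute. Each part goes fully home and upright, is lowered rather than dropped, and is let go before the next; leave the jar, the ramekin and the can where they stand.

Things in the scene. Friction and masses are not known exactly. Their poses are not given: they have to be found in the camera images.
- mixer_base: Mixer base, white plastic, fixed, round: 150 mm diameter at the foot, 140 mm at its flat top, which is 50 mm above the table. A steel drive shaft, 16 mm diameter with coned tip, stands up in the middle, its tip 90 mm above the table. A black dial on one side only tells its yaw. Origin: centre of the underside (table height), on the shaft's axis; z up.
- bowl_mid (a point): Loose steel bowl, upright, about 0.35 kg: 132 mm diameter, straight 4 mm walls, 65 mm high, floor 6 mm. Grey tube in the middle to 55 mm above the underside, 34 mm outside, coned to 30 at the end, 24 mm bore right through, goes over the shaft. Lift it by the tube, from above: 43 mm free from tube to wall. Point: on the axis, 32.5 mm above the underside. Home: 82.5 mm above the base's origin.
- paddle_mid (a point): Loose white plastic mixing paddle, upright, about 0.09 kg: round hub, closed top, 50 mm diameter, 58 mm high, bore 42 mm wide and 52 deep from below; two vanes at its foot, 18 mm high, reach 50 mm out along local +-x. Grip the hub's upper part. Goes over the bowl's tube, any yaw. Point: on the axis, 29 mm above the underside. Home: on the bowl's floor, 85 mm above the base's origin.
- lid_mid (a point): Loose white lid, right way up, about 0.14 kg, 57 mm high: disc 140 mm diameter, 6 mm thick; below it a 6 mm deep ring, 116 mm diameter, that drops inside the bowl's rim (124 mm inside); above it an upright chute, 48 mm outside, 38 mm bore, 45 mm tall: grip this. Point: on the axis, 28.5 mm above the ring's lower edge. Home: disc on the rim, 137.5 mm above the base's origin.
- pusher_mid (a point): Loose grey plastic pusher, standing on its shank, about 0.08 kg, 80 mm high: shank 30 mm diameter, 40 mm long; flange 46 mm diameter, 6 mm thick; then a round grip 24 mm diameter, 34 mm tall. The shank goes into the lid's chute until the flange rests on its top. Point: on the axis, 40 mm above the shank's end. Home: 166 mm above the base's origin.
- spice_jar_mid (a point): Brown glass spice jar with black cap, bystander, 44 mm diameter, 85 mm high; this point half-way up its axis. Leave it alone.
- ramekin_mid (a point): White ceramic ramekin, bystander, 76 mm diameter, 42 mm high; this point half-way up its axis. Leave it alone.
- can_mid (a point): Plain steel food can, bystander, 52 mm diameter, 75 mm high; this point half-way up its axis. Leave it alone.

How it is judged:
By the outcome, as a careful person would: the job done as asked, in the order asked, and still so for the second after the job is handed in, with the robot touching nothing.
It also fails if it takes over 128 s, if anything falls off the work surface, if the arm or the gripper's body presses on something with over 40 N, if the wrist force passes 120 N, or if a joint passes its speed limit or range.

### The arm

A 7-joint arm with a two-finger parallel gripper is mounted at the origin on the work surface. World frame = base frame: x ahead of the robot, y to its left, z up, the work surface at z = 0. Lengths are in m, angles in rad, forces in N, time in s.
With the tool pointing down it reaches from about 0.375 to 0.925 m from the base axis. Payload 3.1 kg.
Tool frame: the origin (TCP) lies between the finger pads; the fingertips stand 22 mm ahead of it and the grasp point (between the pads) lies 3 mm ahead of it; z points along the fingers, y is the line along which they close (so a half turn about z gives the same grasp; the last joint's range is limited). The gripper opens to 85 mm and grips with 20 to 120 N. Pads are 22 mm wide; open, the fingers measure 114 mm over their backs; the gripper's body (76 mm by 85 mm) begins 54 mm behind the grasp point. The pads swing forward as they close: fully open they stand 13 mm farther back than shut.
Start: joints at [1.051, 0.383, 0.044, 1.598, -0.018, 1.161, -0.05], TCP at [0.266, -0.593, 0.253] pointing down, gripper open.
Joint ranges: [-2.61, 2.61], [-0.41, 2.15], [-1.48, 1.57], [0, 2.5], [-1.57, 4.71], [0.05, 1.97], [-2.85, 2.85]. Speed limits (rad/s): [2.79, 2.79, 3.14, 3.14, 3.14, 3.14, 3.14].

### API

Orientations are given as a rotation vector (axis times angle).
In Python, from plant import arm gives the robot as it stands. The module is installed in compiled form; this text tells all that it offers.
- The arm moves only by the shell command python3 -m inch 'ROWS' [FORCE]. ROWS is JSON, a list of rows, each a list of 3 entries, a list of its own where there are three numbers: the turn, a rotation vector about the tool's x, y, z in rad, then the shift along the tool's x, y, z in m, then the finger opening in m, from 0 to 0.0854. In form: [[[rx, ry, rz], [dx, dy, dz], gripper], ...]. A call has exactly 8 rows; each row shifts and turns the commanded pose from where the row before left it, along the tool's axes as they then stand; what a row does not reach is not made up. A row lasts 1/10 s, in which the tool goes at most 50 mm and 8.59 degrees, less where a joint would pass 70% of its speed; a pose out of reach is approached as far as the arm can. A call is refused whole if a number of a shift passes 0.05 or a number of a turn 0.15, either way. A call with a gripper value outside its range is refused whole. The fingers move at their own pace and stop on an object; FORCE is the grip in N (left out, the last holds). Time passes only in rows, so rows that do not move let the fingers close, or fill a call up. It gives the time, the measured TCP pose, the force, the opening and the grip force at its end, in the units of the state.
- arm.get_state(): the state, without advancing time (a new reading comes with each control period).
- arm.get_image(name): name is "side" or "top" or "wrist"; returns a dict with "color" (400x640x3 uint8, red, green, blue), "depth" (400x640 float32, m along the optical axis (not along the pixel's ray), 0 where there is no reading), "fx", "fy", "cx", "cy" (pixels), "position" and "attitude" of the camera in the world. Camera axes: x right, y down, z forward; pixel columns grow to the right and rows downward; lengths in m; the calibration is good to about 2 mm. A picture is of the moment at which its call begins.
- arm.job_done(): hands the job in; it is judged then, once.
The state is a dict: "clock": time; "qpos": joint angles; "qd": joint speeds; "joint_torque": joint torques, N m; "tcp_pos": TCP position; "orientation": TCP orientation; "wrist_force": force on the tool from outside, world axes, zero at the start; "wrist_torque": the same for the moment, N m; "grip_width": finger opening in m; "finger_force": force on a finger pad.
Only numpy, scipy, OpenCV 4.12 (cv2) and the standard library are available. Lean on these libraries where they do the work, as an engineer would, in place of code of your own. Each camera call takes 0.05 s, during which the arm holds its last target. There are 200 camera calls.

## Working session

There is one attempt and no reset: what is moved stays moved. The work goes in short steps, Python scripts to look and compute and a shell command to move; the robot and the scene stay as the last step left them, time stands still between calls to the robot, and variables do not carry over. Pictures are saved under pics/ and viewed, at most 14 in all, crops included, and the job is handed in when it is done.

```bash
mkdir -p pics
cat > h.py <<'E'
import numpy as np, cv2, pickle
from scipy.spatial.transform import Rotation as R
from plant import arm
def grab(n, tag):
    d=arm.get_image(n); pickle.dump(d,open(f'pics/{tag}.pkl','wb'))
    cv2.imwrite(f'pics/{tag}.png',d['color'][:,:,::-1]); return d
def att(d):
    a=np.array(d['attitude'],float)
    return a if a.shape==(3,3) else R.from_rotvec(a).as_matrix() if a.size==3 else R.from_quat(a).as_matrix()
def cloud(d):
    v,u=np.mgrid[:400,:640]; z=d['depth']
    p=np.stack([(u-d['cx'])/d['fx']*z,(v-d['cy'])/d['fy']*z,z],-1)
    return p@att(d).T+np.array(d['position'])
def onplane(d,u,v,h):
    r=att(d)@np.array([(u-d['cx'])/d['fx'],(v-d['cy'])/d['fy'],1]); p=np.array(d['position'])
    return p+r*(h-p[2])/r[2]
E
python3 - <<'E'
from h import *
for n in('top','side'):
    d=grab(n,n+'0'); print(n,d['position'],d['attitude'],d['fx'])
s=arm.get_state(); print(s['tcp_pos'],s['orientation'],s['grip_width'],s['clock'])
print(R.from_rotvec(s['orientation']).as_matrix().round(3))
E
```

```text
top [ 0.48995916 -0.00322546  1.10393319] [-2.19313469  2.14193212 -0.10044215] 363.62027415812037
side [0.53129196 0.93623975 0.66070523] [-0.10960233  2.70719828 -1.48826409] 381.1007648797241
[ 0.26578375 -0.59227081  0.25200035] [-3.06964936e+00 -6.57279474e-01  9.28906775e-04] 0.08579142630438683 0.1
[[ 0.912  0.409 -0.001]
 [ 0.409 -0.912  0.002]
 [-0.    -0.002 -1.   ]]
```

View pics/top0.png

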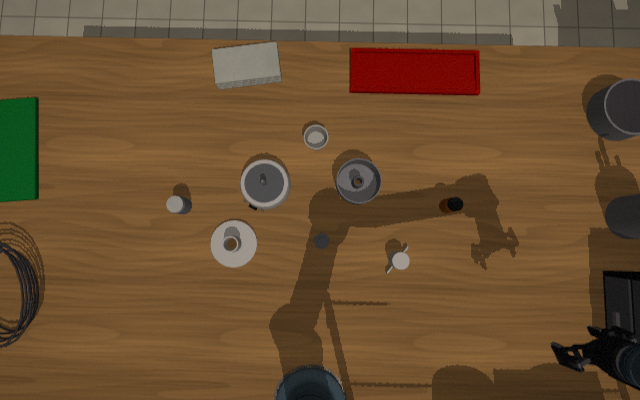

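View pics/side0.png

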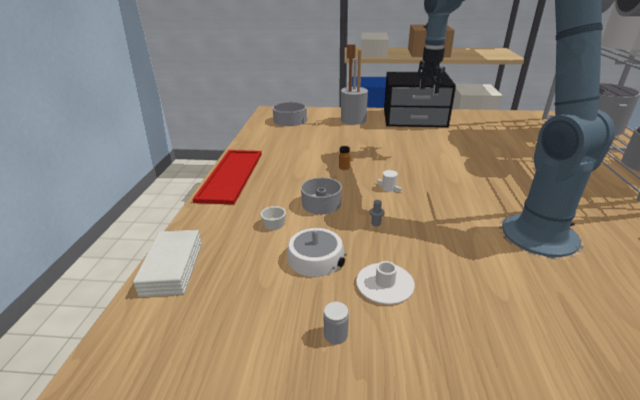

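The top view shows base (265,184), bowl (358,181), lid (233,243), paddle (401,261), pusher (321,241), can (178,205), ramekin (316,137) and jar (453,205). Next I fit centres from the depth images.

```bash
cat > fit.py <<'E'
from h import *
from scipy.optimize import least_squares
T=pickle.load(open('pics/top0.pkl','rb')); S=pickle.load(open('pics/side0.pkl','rb'))
ct=cloud(T).reshape(-1,3); cs=cloud(S).reshape(-1,3)
def f(name,u,v,h,zlo,zhi,r):
    g=onplane(T,u,v,h)[:2]; out=[]
    for c in(ct,cs):
        p=c[(np.hypot(*(c[:,:2]-g).T)<r+.02)&(c[:,2]>zlo)&(c[:,2]<zhi)]
        if len(p)<8: out.append((None,len(p)));continue
        (cx,cy),rr=cv2.minEnclosingCircle(p[:,:2].astype(np.float32)); out.append((round(cx,4),round(cy,4),round(rr,4),len(p),np.median(p[:,2]).round(4)))
    print(name,g.round(4),*out)
f('base top',265,184,.05,.04,.06,.07)
f('shaft',264,180,.085,.065,.1,.008)
f('bowl rim',358,181,.065,.058,.075,.066)
f('bowl tube',358,182,.055,.045,.060,.0)
f('paddle',401,261,.058,.045,.066,.025)
f('vanes',401,261,.018,.01,.026,.05)
f('lid disc',233,243,.012,.006,.02,.07)
f('chute',231,243,.057,.045,.065,.024)
f('pusher',321,241,.08,.065,.09,.012)
f('flange',321,241,.046,.038,.052,.023)
f('can',178,205,.075,.065,.085,.026)
f('ramekin',316,137,.042,.03,.05,.038)
f('jar',454,205,.085,.06,.1,.022)
for c in(ct,cs):
    m=(abs(c[:,0]-.5)<.1)&(abs(c[:,1])<.05)&(abs(c[:,2])<.012); print('table',np.median(c[m,2]))
E
python3 fit.py
python3 -c "
import cv2
a=cv2.imread('pics/top0.png')[110:290,150:480]
cv2.imwrite('pics/c1.png',cv2.resize(a,None,fx=2.4,fy=2.4,interpolation=cv2.INTER_CUBIC))"
```

```text
base top [0.6292 0.1476] (0.6347, 0.1513, 0.0727, 1833, np.float64(0.0514)) (0.6326, 0.1512, 0.0737, 1554, np.float64(0.0525))
shaft [0.6359 0.1459] (0.6346, 0.1514, 0.0083, 31, np.float64(0.0862)) (0.6329, 0.1508, 0.0089, 61, np.float64(0.0802))
bowl rim [ 0.6422 -0.1224] (0.6461, -0.1236, 0.0662, 244, np.float64(0.0656)) (0.6414, -0.1243, 0.0687, 289, np.float64(0.0642))
bowl tube [ 0.6407 -0.1235] (0.6455, -0.1242, 0.0167, 61, np.float64(0.0549)) (0.643, -0.1227, 0.0169, 70, np.float64(0.0532))
paddle [ 0.4169 -0.2478] (0.4201, -0.2456, 0.025, 259, np.float64(0.0587)) (0.4181, -0.2445, 0.0273, 137, np.float64(0.0598))
vanes [ 0.4141 -0.2571] (0.4196, -0.2475, 0.0495, 53, np.float64(0.0182)) (0.4158, -0.2445, 0.0479, 92, np.float64(0.0175))
lid disc [0.4546 0.242 ] (0.4576, 0.2435, 0.0823, 1484, np.float64(0.013)) (0.4483, 0.2348, 0.0789, 1447, np.float64(0.0143))
chute [0.4559 0.2376] (0.4552, 0.241, 0.0238, 105, np.float64(0.0569)) (0.4535, 0.2405, 0.0252, 231, np.float64(0.0552))
pusher [ 0.4683 -0.0193] (0.4702, -0.0201, 0.0114, 54, np.float64(0.0807)) (0.4669, -0.0204, 0.0141, 69, np.float64(0.0794))
flange [ 0.4675 -0.0198] (0.4702, -0.02, 0.0229, 138, np.float64(0.0467)) (0.4674, -0.0202, 0.0236, 87, np.float64(0.0486))
can [0.56   0.3892] (0.5642, 0.3994, 0.0252, 251, np.float64(0.0757)) (0.5628, 0.3993, 0.0254, 450, np.float64(0.0767))
ramekin [0.7751 0.0018] (0.7781, 0.0035, 0.0378, 180, np.float64(0.0414)) (0.7751, 0.0025, 0.0388, 236, np.float64(0.0391))
jar [ 0.5775 -0.3898] (0.5832, -0.3938, 0.0198, 190, np.float64(0.0855)) (0.5814, -0.3938, 0.0249, 104, np.float64(0.0815))
table 0.0010361189221692602
table 0.0026253494393225774
```

View pics/c1.png

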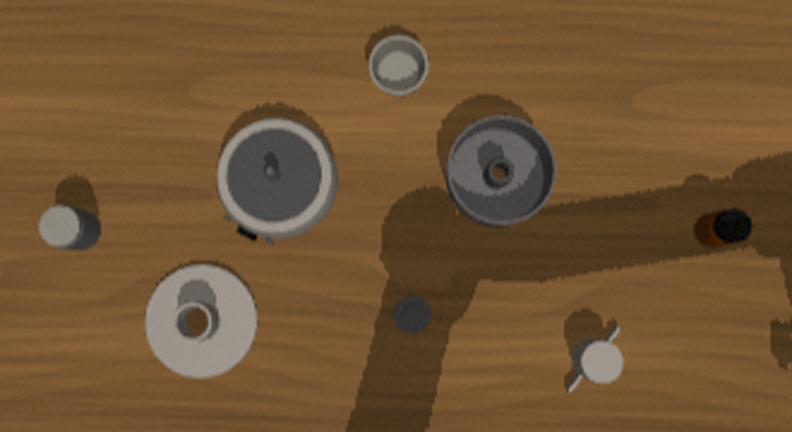

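The crop agrees with the fit: base (.634,.151), bowl (.644,-.124), paddle (.419,-.2455), lid (.4545,.241) and pusher (.469,-.020). I'll square the tool with the world axes and go above the bowl.

```bash
python3 -m inch '[[[0,0,0.141],[0,0,0],0.06],[[0,0,0.141],[0,0,0],0.06],[[0,0,0.140],[0,0,0],0.06],[[0,0,0],[0.03,-0.037,0],0.06],[[0,0,0],[0.03,-0.037,0],0.06],[[0,0,0],[0.03,-0.037,0],0.06],[[0,0,0],[0.03,-0.037,0],0.06],[[0,0,0],[0.03,-0.037,0],0.06]]'
python3 -m inch '[[[0,0,0],[0.03,-0.037,0],0.06],[[0,0,0],[0.03,-0.037,0],0.06],[[0,0,0],[0.03,-0.037,0],0.06],[[0,0,0],[0.03,-0.037,0],0.06],[[0,0,0],[0.03,-0.037,0],0.06],[[0,0,0],[0.03,-0.037,0],0.06],[[0,0,0],[0.03,-0.037,0],0.06],[[0,0,0],[0,0,0],0.06]]'
cat > st.py <<'E'
from h import *
s=arm.get_state(); print(s['clock'],np.round(s['tcp_pos'],4),R.from_rotvec(s['orientation']).as_matrix().round(4).tolist(),np.round(s['qpos'],2),np.round(s['grip_width'],4))
E
python3 st.py
```

```text
clock: 0.9
tcp_pos: [0.4168, -0.4062, 0.2528]
orientation: [-3.141, 0.001, 0.001]
wrist_force: [0.6, 0.0, 0.2]
grip_width: 0.0602
finger_force: 0.0
clock: 1.7
tcp_pos: [0.6303, -0.1376, 0.2527]
orientation: [-3.134, -0.022, -0.004]
wrist_force: [-0.7, 0.4, -0.3]
grip_width: 0.0602
finger_force: 0.0
1.7 [ 0.6303 -0.1376  0.2527] [[0.9999, 0.0141, 0.0023], [0.0141, -0.9999, 0.0074], [0.0024, -0.0073, -1.0]] [ 0.29  0.38 -0.17  1.6   0.06  1.16 -1.45] 0.0602
```

```bash
python3 -m inch '[[[0,0,0],[0.0137,-0.0136,0.02],0.06],[[0,0,0],[0,0,0.03],0.06],[[0,0,0],[0,0,0.03],0.06],[[0,0,0],[0,0,0.01],0.06],[[0,0,0],[0,0,0],0.06],[[0,0,0],[0,0,0],0.06],[[0,0,0],[0,0,0],0.06],[[0,0,0],[0,0,0],0.06]]'
python3 st.py; python3 -c "
from h import *
d=grab('wrist','w1');print(d['position'],att(d).round(3).tolist())
c=cloud(d).reshape(-1,3)
for lo,hi,r in((.058,.075,.08),(.047,.060,.03)):
    p=c[(np.hypot(c[:,0]-.644,c[:,1]+.124)<r)&(c[:,2]>lo)&(c[:,2]<hi)]
    print(len(p),cv2.minEnclosingCircle(p[:,:2].astype(np.float32)) if len(p) else 0)
"
```

```text
clock: 2.5
tcp_pos: [0.6412, -0.1359, 0.1654]
orientation: [3.141, -0.001, 0.006]
wrist_force: [-0.3, 0.5, -0.8]
grip_width: 0.06
finger_force: 0.0
2.5 [ 0.6412 -0.1359  0.1654] [[1.0, -0.0004, 0.0035], [-0.0004, -1.0, -0.0006], [0.0035, 0.0006, -1.0]] [ 0.27  0.48 -0.16  1.65  0.09  1.01 -1.49] 0.06
[ 0.72162653 -0.13598481  0.28675492] [[-0.001, -0.95, -0.312], [-1.0, 0.001, -0.0], [0.001, 0.312, -0.95]]
4735 ((0.6440706253051758, -0.12461066991090775), 0.0660330280661583)
1086 ((0.6446679830551147, -0.12466868758201599), 0.016932247206568718)
```

View pics/w1.png

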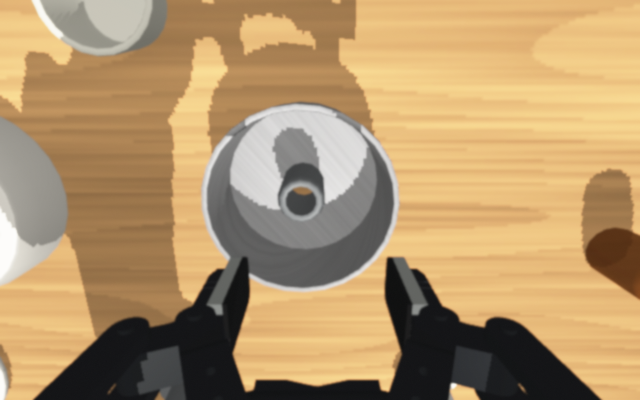

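The wrist view shows the bowl's tube at (302,200), slightly left of the finger midline (318). The depth fit puts it at (.6443,-.1246), so I correct and descend.

```bash
python3 -m inch '[[[0,0,0],[0.0031,-0.0113,0],0.06],[[0,0,0],[0,0,0.02],0.06],[[0,0,0],[0,0,0.03],0.06],[[0,0,0],[0,0,0.02],0.06],[[0,0,0],[0,0,0],0.06],[[0,0,0],[0,0,0],0.06],[[0,0,0],[0,0,0],0.06],[[0,0,0],[0,0,0],0.06]]'
python3 st.py
```

```text
clock: 3.35
tcp_pos: [0.6445, -0.1242, 0.0953]
orientation: [3.141, -0.0, 0.006]
wrist_force: [-0.2, -0.3, 0.2]
grip_width: 0.06
finger_force: 0.0
3.35 [ 0.6445 -0.1242  0.0953] [[1.0, -0.0002, 0.0035], [-0.0002, -1.0, -0.0004], [0.0035, 0.0004, -1.0]] [ 0.25  0.57 -0.16  1.69  0.11  0.89 -1.52] 0.06
```

```bash
python3 -m inch '[[[0,-0.0035,0],[0,0,0.01],0.06],[[0,0,0],[0,0,0.015],0.06],[[0,0,0],[0,0,0.015],0.06],[[0,0,0],[0,0,0.012],0.06],[[0,0,0],[0,0,0.005],0.06],[[0,0,0],[0,0,0],0.06],[[0,0,0],[0,0,0],0.045],[[0,0,0],[0,0,0],0.04]]'
python3 -m inch '[[[0,0,0],[0,0,0],0.036],[[0,0,0],[0,0,0],0.033],[[0,0,0],[0,0,0],0.03],[[0,0,0],[0,0,0],0.025],[[0,0,0],[0,0,0],0.02],[[0,0,0],[0,0,0],0.02],[[0,0,0],[0,0,0],0.02],[[0,0,0],[0,0,0],0.02]]' 50
python3 st.py
```

```text
clock: 4.15
tcp_pos: [0.6431, -0.124, 0.0364]
orientation: [-3.141, -0.0, 0.005]
wrist_force: [-0.3, 0.0, 0.1]
grip_width: 0.0401
finger_force: 0.0
clock: 4.95
tcp_pos: [0.6432, -0.1246, 0.037]
orientation: [3.141, -0.001, -0.004]
wrist_force: [-1.7, -1.0, 5.5]
grip_width: 0.0298
finger_force: 49.7
4.95 [ 0.6432 -0.1246  0.037 ] [[1.0, -0.0004, -0.0028], [-0.0004, -1.0, -0.0006], [-0.0028, 0.0006, -1.0]] [ 0.24  0.65 -0.15  1.7   0.12  0.8  -1.54] 0.0298
```

```bash
python3 -c "
from h import *
d=grab('wrist','w2')
cv2.imwrite('pics/w2c.png',cv2.resize(d['color'][150:400,170:470,::-1],None,fx=2.2,fy=2.2))"
```

```text
(no output)
```

View pics/w2c.png

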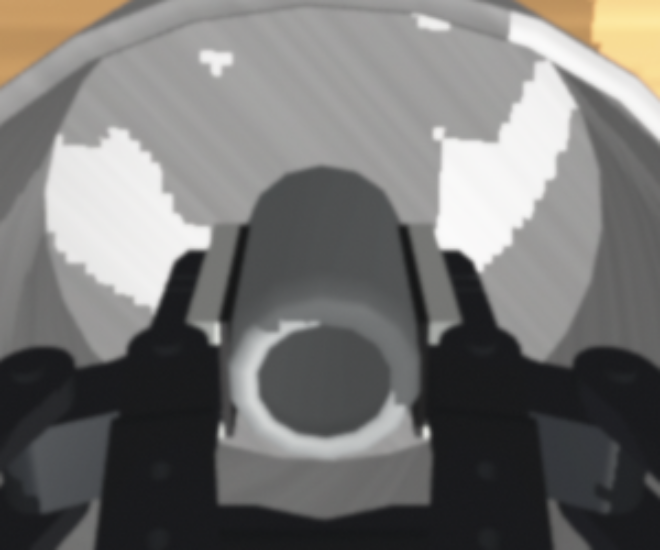

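The pads grip the straight tube well below its top, centred (crop ~325,380). Lifting.

```bash
python3 -m inch '[[[0,0,0],[0,0,-0.005],0.02],[[0,0,0],[0,0,-0.01],0.02],[[0,0,0],[0,0,-0.02],0.02],[[0,0,0],[0,0,-0.03],0.02],[[0,0,0],[0,0,-0.03],0.02],[[0,0,0],[0,0,-0.02],0.02],[[0,0,0],[0,0,-0.01],0.02],[[0,0,0],[0,0,0],0.02]]'
python3 -m inch '[[[0,0,0],[0,-0.02,0],0.02],[[0,0,0],[0,-0.035,0],0.02],[[0,0,0],[0,-0.04,0],0.02],[[0,0,0],[0,-0.04,0],0.02],[[0,0,0],[0,-0.04,0],0.02],[[0,0,0],[-0.005,-0.04,0],0.02],[[0,0,0],[-0.005,-0.035,0],0.02],[[0,0,0],[0,-0.02,0],0.02]]'
python3 -m inch '[[[0,0,0],[0,-0.005,0],0.02],[[0,0,0],[0,0,0],0.02],[[0,0,0],[0,0,0],0.02],[[0,0,0],[0,0,0],0.02],[[0,0,0],[0,0,0],0.02],[[0,0,0],[0,0,0],0.02],[[0,0,0],[0,0,0],0.02],[[0,0,0],[0,0,0],0.02]]'
python3 st.py;python3 -c "
from h import *
for n in('top','side'):
  d=grab(n,n+'1'); c=cloud(d).reshape(-1,3)
  c=c[np.hypot(c[:,0]-.634,c[:,1]-.151)<.085]
  p=c[(c[:,2]>.178)&(c[:,2]<.205)];print(n,cv2.minEnclosingCircle(p[:,:2].astype(np.float32)),np.median(p[:,2]))
cv2.imwrite('pics/s1.png',cv2.resize(d['color'][80:300,200:440,::-1],None,fx=2.5,fy=2.5))"
```

```text
clock: 5.8
tcp_pos: [0.644, -0.124, 0.1626]
orientation: [3.141, 0.0, -0.001]
wrist_force: [0.5, -0.1, -4.1]
grip_width: 0.0299
finger_force: 50.0
clock: 6.6
tcp_pos: [0.6298, 0.1515, 0.1587]
orientation: [-3.139, -0.009, 0.014]
wrist_force: [0.9, 0.1, -4.5]
grip_width: 0.0301
finger_force: 50.0
clock: 7.4
tcp_pos: [0.6334, 0.1507, 0.1614]
orientation: [-3.141, 0.001, 0.005]
wrist_force: [-0.4, 0.8, -4.6]
grip_width: 0.03
finger_force: 50.0
7.4 [0.6334 0.1507 0.1614] [[1.0, -0.0004, -0.0033], [-0.0004, -1.0, 0.0001], [-0.0033, -0.0001, -1.0]] [-0.11  0.49 -0.24  1.66  0.13  1.01 -1.97] 0.03
top ((0.6404991149902344, 0.12863300740718842), 0.06165044754743576) 0.19036616784109295
side ((0.6351435780525208, 0.15157948434352875), 0.06735406816005707) 0.187619458316127
```

View pics/s1.png

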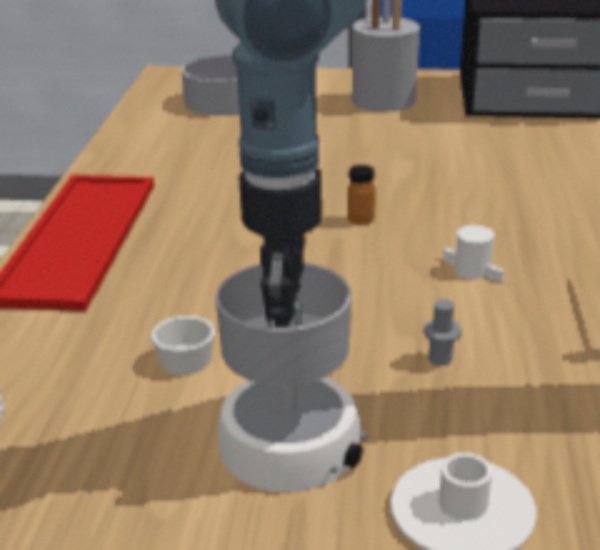

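Bowl is held level above the base. Bowl centre ≈ TCP+1 mm in x, well inside the ±4 mm clearance. Lowering.

```bash
python3 -m inch '[[[0,0.0033,0],[-0.0004,-0.0005,0.005],0.02],[[0,0,0],[0,0,0.01],0.02],[[0,0,0],[0,0,0.01],0.02],[[0,0,0],[0,0,0.01],0.02],[[0,0,0],[0,0,0.01],0.02],[[0,0,0],[0,0,0.005],0.02],[[0,0,0],[0,0,0],0.02],[[0,0,0],[0,0,0],0.02]]'
python3 -m inch '[[[0,0,0],[0,0,0.005],0.02],[[0,0,0],[0,0,0.005],0.02],[[0,0,0],[0,0,0.004],0.02],[[0,0,0],[0,0,0.003],0.02],[[0,0,0],[0,0,0.002],0.02],[[0,0,0],[0,0,0],0.02],[[0,0,0],[0,0,0],0.02],[[0,0,0],[0,0,0],0.02]]'
python3 st.py
```

```text
clock: 8.3
tcp_pos: [0.6331, 0.1514, 0.1113]
orientation: [-3.141, 0.0, 0.0]
wrist_force: [-0.0, 0.4, -3.6]
grip_width: 0.0299
finger_force: 50.0
clock: 9.1
tcp_pos: [0.6331, 0.1514, 0.0926]
orientation: [-3.141, 0.0, -0.001]
wrist_force: [0.0, -0.1, -4.1]
grip_width: 0.03
finger_force: 50.0
9.1 [0.6331 0.1514 0.0926] [[1.0, -0.0002, 0.0003], [-0.0002, -1.0, 0.0002], [0.0003, -0.0002, -1.0]] [-0.12  0.57 -0.23  1.7   0.16  0.89 -1.99] 0.03
```

```bash
python3 -m inch '[[[0,0,0],[0,0,0.002],0.02],[[0,0,0],[0,0,0.0015],0.02],[[0,0,0],[0,0,0.001],0.02],[[0,0,0],[0,0,0.0005],0.02],[[0,0,0],[0,0,0.0005],0.02],[[0,0,0],[0,0,0],0.02],[[0,0,0],[0,0,0],0.02],[[0,0,0],[0,0,0],0.02]]'
python3 st.py
```

```text
clock: 9.9
tcp_pos: [0.6329, 0.1513, 0.087]
orientation: [3.142, -0.0, -0.0]
wrist_force: [-0.9, -1.0, -1.0]
grip_width: 0.0299
finger_force: 50.2
9.9 [0.6329 0.1513 0.087 ] [[1.0, -0.0002, -0.0002], [-0.0002, -1.0, -0.0], [-0.0002, 0.0, -1.0]] [-0.12  0.58 -0.23  1.7   0.16  0.88 -1.99] 0.0299
```

Seated (z = 0.087 as computed, and the bowl's weight is off the wrist). Release, rise, and go to the paddle.

```bash
python3 -m inch '[[[0,0,0],[0,0,0.0005],0.02],[[0,0,0],[0,0,0],0.032],[[0,0,0],[0,0,0],0.036],[[0,0,0],[0,0,0],0.042],[[0,0,0],[0,0,0],0.05],[[0,0,0],[0,0,0],0.056],[[0,0,0],[0,0,0],0.056],[[0,0,0],[0,0,0],0.056]]'
python3 -m inch '[[[0,0,0],[0,0,-0.005],0.056],[[0,0,0],[0,0,-0.015],0.056],[[0,0,0],[0,0,-0.025],0.056],[[0,0,0],[0,0,-0.035],0.056],[[0,0,0],[0,0,-0.03],0.056],[[0,0,0],[0,0,-0.01],0.07],[[0,0,0],[0,0,0],0.07],[[0,0,0],[0,0,0],0.07]]'
python3 -c "
from h import *
d=grab('wrist','w3'); c=cloud(d).reshape(-1,3)
for lo,hi,r in((.108,.125,.08),(.097,.11,.03)):
    p=c[(np.hypot(c[:,0]-.634,c[:,1]-.151)<r)&(c[:,2]>lo)&(c[:,2]<hi)]
    print(len(p),cv2.minEnclosingCircle(p[:,:2].astype(np.float32)),np.percentile(p[:,2],[5,50,95]).round(4))
"
```

```text
clock: 10.7
tcp_pos: [0.6329, 0.1513, 0.0863]
orientation: [-3.142, 0.0, 0.0]
wrist_force: [-0.1, 0.6, 0.9]
grip_width: 0.0561
finger_force: 0.0
clock: 11.5
tcp_pos: [0.6322, 0.151, 0.2055]
orientation: [3.141, -0.0, -0.002]
wrist_force: [-0.7, -0.8, -0.5]
grip_width: 0.0698
finger_force: 0.0
5429 ((0.6340032815933228, 0.15138685703277588), 0.06624425947666168) [0.1092 0.1151 0.1164]
1186 ((0.6346904635429382, 0.1514957696199417), 0.01697482354938984) [0.0986 0.1049 0.1063]
```

```bash
python3 -m inch '[[[0,0,0],[-0.01,0.018,0],0.07],[[0,0,0],[-0.02,0.036,0],0.07],[[0,0,0],[-0.022,0.042,0],0.07],[[0,0,0],[-0.022,0.042,0],0.07],[[0,0,0],[-0.022,0.042,0],0.07],[[0,0,0],[-0.022,0.042,0],0.07],[[0,0,0],[-0.022,0.042,0],0.07],[[0,0,0],[-0.022,0.042,0],0.07]]'
python3 -m inch '[[[0,0,0],[-0.022,0.042,0],0.07],[[0,0,0],[-0.02,0.03,0],0.07],[[0,0,0],[-0.01,0.02,0.02],0.07],[[0,0,0],[0,0,0.02],0.07],[[0,0,0],[0,0,0.01],0.07],[[0,0,0],[0,0,0],0.07],[[0,0,0],[0,0,0],0.07],[[0,0,0],[0,0,0],0.07]]'
python3 st.py; python3 -c "
from h import *
d=grab('wrist','w4'); c=cloud(d).reshape(-1,3)
p=c[(np.hypot(c[:,0]-.419,c[:,1]+.2455)<.05)&(c[:,2]>.05)&(c[:,2]<.065)]
print(len(p),cv2.minEnclosingCircle(p[:,:2].astype(np.float32)),np.percentile(p[:,2],[5,50,95]).round(4))"
```

```text
clock: 12.35
tcp_pos: [0.4682, -0.1559, 0.2044]
orientation: [-3.141, 0.0, 0.006]
wrist_force: [1.3, -1.5, 0.4]
grip_width: 0.0699
finger_force: 0.0
clock: 13.15
tcp_pos: [0.4199, -0.2462, 0.157]
orientation: [3.141, 0.002, 0.002]
wrist_force: [0.1, 0.4, 0.3]
grip_width: 0.07
finger_force: 0.0
13.15 [ 0.4199 -0.2462  0.157 ] [[1.0, 0.0016, 0.0011], [0.0016, -1.0, -0.0004], [0.0011, 0.0004, -1.0]] [ 0.47  0.2  -0.02  2.07  0.01  0.88 -1.13] 0.07
4250 ((0.4181113541126251, -0.2469877302646637), 0.02541055902838707) [0.057  0.0585 0.0595]
```

View pics/w3.png

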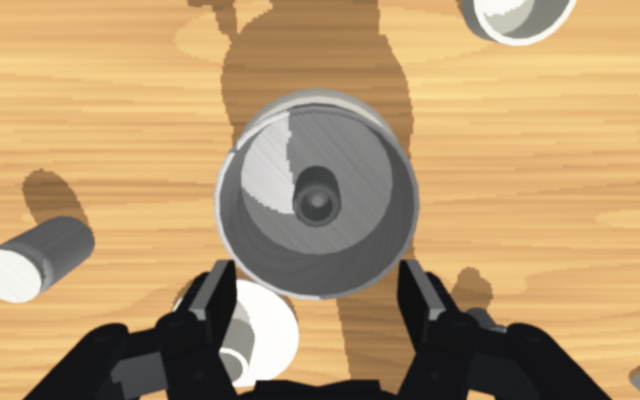

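The bowl is home: tube at pixel (317,200) with the shaft tip visible inside, rim at z=.115, axis at (.6344,.1514). Paddle is at (.4181,-.247), so I descend on it.

```bash
python3 -m inch '[[[0,0,0],[-0.0018,0.0008,0.01],0.07],[[0,0,0],[0,0,0.025],0.07],[[0,0,0],[0,0,0.03],0.07],[[0,0,0],[0,0,0.025],0.07],[[0,0,0],[0,0,0.015],0.07],[[0,0,0],[0,0,0.005],0.07],[[0,0,0],[0,0,0],0.065],[[0,0,0],[0,0,0],0.06]]'
python3 -m inch '[[[0,0,0],[0,0,0],0.055],[[0,0,0],[0,0,0],0.052],[[0,0,0],[0,0,0],0.05],[[0,0,0],[0,0,0],0.045],[[0,0,0],[0,0,0],0.04],[[0,0,0],[0,0,0],0.04],[[0,0,0],[0,0,0],0.04],[[0,0,0],[0,0,0],0.04]]' 30
python3 st.py
python3 -m inch '[[[0,0,0],[0,0,-0.005],0.04],[[0,0,0],[0,0,-0.015],0.04],[[0,0,0],[0,0,-0.03],0.04],[[0,0,0],[0,0,-0.035],0.04],[[0,0,0],[0,0,-0.035],0.04],[[0,0,0],[0,0,-0.03],0.04],[[0,0,0],[0,0,-0.01],0.04],[[0,0,0],[0,0,0],0.04]]'
python3 st.py
```

```text
clock: 14.0
tcp_pos: [0.4178, -0.2478, 0.047]
orientation: [3.141, -0.0, 0.002]
wrist_force: [0.5, -0.1, 0.2]
grip_width: 0.0597
finger_force: 0.0
clock: 14.8
tcp_pos: [0.4178, -0.2477, 0.0475]
orientation: [3.141, 0.0, 0.002]
wrist_force: [-2.0, 1.8, 5.6]
grip_width: 0.05
finger_force: 30.1
14.8 [ 0.4178 -0.2477  0.0475] [[1.0, 0.0, 0.0013], [0.0, -1.0, -0.0006], [0.0013, 0.0006, -1.0]] [ 0.47  0.38 -0.02  2.12  0.01  0.64 -1.13] 0.05
clock: 15.6
tcp_pos: [0.4179, -0.2479, 0.2077]
orientation: [3.14, -0.0, 0.005]
wrist_force: [-0.2, -0.5, -1.0]
grip_width: 0.0498
finger_force: 31.5
15.6 [ 0.4179 -0.2479  0.2077] [[1.0, -0.0002, 0.0031], [-0.0002, -1.0, -0.0017], [0.0031, 0.0017, -1.0]] [ 0.47  0.12 -0.02  2.03  0.    0.98 -1.12] 0.0498
```

```bash
python3 -m inch '[[[0,0,0],[0.0108,-0.02,0],0.04],[[0,0,0],[0.0195,-0.036,0],0.04],[[0,0,0],[0.0195,-0.036,0],0.04],[[0,0,0],[0.0195,-0.036,0],0.04],[[0,0,0],[0.0195,-0.036,0],0.04],[[0,0,0],[0.0195,-0.036,0],0.04],[[0,0,0],[0.0195,-0.036,0],0.04],[[0,0,0],[0.0195,-0.036,0],0.04]]'
python3 -m inch '[[[0,0,0],[0.0195,-0.036,0],0.04],[[0,0,0],[0.0195,-0.036,0],0.04],[[0,0,0],[0.0195,-0.036,0],0.04],[[0,0,0],[0.0104,-0.0193,0],0.04],[[0,0,0],[0,0,0],0.04],[[0,0,0],[0,0,0],0.04],[[0,0,0],[0,0,0],0.04],[[0,0,0],[0,0,0],0.04]]'
python3 st.py
```

```text
clock: 16.4
tcp_pos: [0.5631, 0.0258, 0.2032]
orientation: [3.141, -0.0, -0.008]
wrist_force: [0.2, -0.2, -0.4]
grip_width: 0.0502
finger_force: 31.5
clock: 17.2
tcp_pos: [0.6328, 0.1494, 0.2053]
orientation: [3.14, -0.005, -0.003]
wrist_force: [0.8, -0.0, -1.3]
grip_width: 0.0499
finger_force: 31.5
17.2 [0.6328 0.1494 0.2053] [[1.0, -0.0029, -0.0018], [-0.0029, -1.0, -0.0016], [-0.0018, 0.0016, -1.0]] [-0.09  0.44 -0.26  1.63  0.13  1.09 -1.96] 0.0499
```

```bash
python3 -m inch '[[[0.0016,0.0018,0],[0.0013,-0.002,0],0.04],[[0,0,0],[0,0,0.015],0.04],[[0,0,0],[0,0,0.015],0.04],[[0,0,0],[0,0,0.01],0.04],[[0,0,0],[0,0,0.005],0.04],[[0,0,0],[0,0,0],0.04],[[0,0,0],[0,0,0],0.04],[[0,0,0],[0,0,0],0.04]]'
python3 st.py
```

```text
clock: 18.0
tcp_pos: [0.6353, 0.1542, 0.1621]
orientation: [-3.14, 0.0, -0.005]
wrist_force: [0.5, 0.2, -1.2]
grip_width: 0.0498
finger_force: 31.5
18.0 [0.6353 0.1542 0.1621] [[1.0, -0.0001, 0.003], [-0.0001, -1.0, 0.0021], [0.003, -0.0021, -1.0]] [-0.1   0.49 -0.26  1.65  0.14  1.01 -1.98] 0.0498
```

```bash
python3 -m inch '[[[-0.001,-0.002,0],[-0.0012,0.0026,0],0.04],[[0,0,0],[0,0,0],0.04],[[0,0,0],[0,0,0],0.04],[[0,0,0],[0,0,0],0.04],[[0,0,0],[0,0,0],0.04],[[0,0,0],[0,0,0],0.04],[[0,0,0],[0,0,0],0.04],[[0,0,0],[0,0,0],0.04]]'
python3 st.py
```

```text
clock: 18.8
tcp_pos: [0.6334, 0.1513, 0.1613]
orientation: [-3.141, 0.0, 0.001]
wrist_force: [-0.1, -0.8, -1.3]
grip_width: 0.0501
finger_force: 31.5
18.8 [0.6334 0.1513 0.1613] [[1.0, -0.0, -0.0005], [-0.0, -1.0, 0.0006], [-0.0005, -0.0006, -1.0]] [-0.1   0.49 -0.26  1.66  0.14  1.01 -1.97] 0.0501
```

Centred. Down to just above home (0.1035), watching the force.

```bash
python3 -m inch '[[[0,0,0],[0.0005,0,0.008],0.04],[[0,0,0],[0,0,0.01],0.04],[[0,0,0],[0,0,0.01],0.04],[[0,0,0],[0,0,0.008],0.04],[[0,0,0],[0,0,0.006],0.04],[[0,0,0],[0,0,0.004],0.04],[[0,0,0],[0,0,0],0.04],[[0,0,0],[0,0,0],0.04]]'
python3 st.py
python3 -m inch '[[[0,0,0],[0,0,0.003],0.04],[[0,0,0],[0,0,0.003],0.04],[[0,0,0],[0,0,0.002],0.04],[[0,0,0],[0,0,0.001],0.04],[[0,0,0],[0,0,0.001],0.04],[[0,0,0],[0,0,0.001],0.04],[[0,0,0],[0,0,0],0.04],[[0,0,0],[0,0,0],0.04]]'
python3 st.py
```

```text
clock: 19.6
tcp_pos: [0.6342, 0.1514, 0.1155]
orientation: [-3.141, 0.0, 0.0]
wrist_force: [-0.1, 0.2, -0.2]
grip_width: 0.0498
finger_force: 31.5
19.6 [0.6342 0.1514 0.1155] [[1.0, -0.0002, -0.0], [-0.0002, -1.0, 0.0008], [-0.0, -0.0008, -1.0]] [-0.1   0.54 -0.25  1.68  0.16  0.93 -1.99] 0.0498
clock: 20.4
tcp_pos: [0.634, 0.1514, 0.1043]
orientation: [-3.141, 0.0, 0.001]
wrist_force: [0.2, 0.7, -2.2]
grip_width: 0.0501
finger_force: 31.5
20.4 [0.634  0.1514 0.1043] [[1.0, -0.0001, -0.0003], [-0.0001, -1.0, 0.0007], [-0.0003, -0.0007, -1.0]] [-0.11  0.56 -0.25  1.69  0.16  0.92 -1.99] 0.0501
```

```bash
python3 -m inch '[[[0,0,0],[0,0,0.0005],0.04],[[0,0,0],[0,0,0.0005],0.04],[[0,0,0],[0,0,0.0005],0.04],[[0,0,0],[0,0,0],0.04],[[0,0,0],[0,0,0],0.04],[[0,0,0],[0,0,0],0.04],[[0,0,0],[0,0,0],0.04],[[0,0,0],[0,0,0],0.04]]'
```

```text
clock: 21.2
tcp_pos: [0.6342, 0.1514, 0.1038]
orientation: [-3.141, 0.0, -0.0]
wrist_force: [-2.4, 0.3, 5.2]
grip_width: 0.0499
finger_force: 32.0
```

Bottomed out (+5 N). Release, rise, check, and go to the lid.

```bash
python3 -m inch '[[[0,0,0],[0,0,0],0.051],[[0,0,0],[0,0,0],0.053],[[0,0,0],[0,0,0],0.057],[[0,0,0],[0,0,0],0.062],[[0,0,0],[0,0,0],0.068],[[0,0,0],[0,0,0],0.068],[[0,0,0],[0,0,0],0.068],[[0,0,0],[0,0,-0.002],0.068]]'
python3 -m inch '[[[0,0,0],[0,0,-0.005],0.068],[[0,0,0],[0,0,-0.015],0.068],[[0,0,0],[0,0,-0.025],0.068],[[0,0,0],[0,0,-0.035],0.068],[[0,0,0],[0,0,-0.02],0.068],[[0,0,0],[0,0,-0.005],0.068],[[0,0,0],[0,0,0],0.068],[[0,0,0],[0,0,0],0.068]]'
python3 -c "
from h import *
d=grab('wrist','w5'); c=cloud(d).reshape(-1,3)
for lo,hi,r in((.108,.130,.08),(.108,.130,.035)):
    q=np.hypot(c[:,0]-.634,c[:,1]-.151)
    p=c[(q<r)&((q>.045)|(r<.04))&(c[:,2]>lo)&(c[:,2]<hi)]
    print(len(p),cv2.minEnclosingCircle(p[:,:2].astype(np.float32)),np.percentile(p[:,2],[5,50,95]).round(4))
"
python3 -m inch '[[[0,0,0],[-0.015,-0.0075,0],0.068],[[0,0,0],[-0.03,-0.015,0],0.068],[[0,0,0],[-0.03,-0.015,0],0.068],[[0,0,0],[-0.03,-0.015,0],0.068],[[0,0,0],[-0.03,-0.015,0],0.068],[[0,0,0],[-0.03,-0.015,0],0.068],[[0,0,0],[-0.015,-0.007,0],0.068],[[0,0,0],[0,0,0],0.068]]'
python3 -m inch '[[[0,0,0],[0,0,0.01],0.068],[[0,0,0],[0,0,0.02],0.068],[[0,0,0],[0,0,0.02],0.068],[[0,0,0],[0,0,0.005],0.068],[[0,0,0],[0,0,0],0.068],[[0,0,0],[0,0,0],0.068],[[0,0,0],[0,0,0],0.068],[[0,0,0],[0,0,0],0.068]]'
python3 st.py; python3 -c "
from h import *
d=grab('wrist','w6'); c=cloud(d).reshape(-1,3)
for lo,hi,r in((.049,.065,.035),(.006,.018,.09)):
    p=c[(np.hypot(c[:,0]-.4545,c[:,1]-.2408)<r)&(c[:,2]>lo)&(c[:,2]<hi)]
    print(len(p),cv2.minEnclosingCircle(p[:,:2].astype(np.float32)),np.percentile(p[:,2],[5,50,95]).round(4))"
```

```text
clock: 22.0
tcp_pos: [0.6337, 0.1512, 0.1045]
orientation: [-3.141, 0.0, 0.002]
wrist_force: [-1.1, -0.8, -0.6]
grip_width: 0.0682
finger_force: 0.0
clock: 22.8
tcp_pos: [0.6332, 0.1509, 0.2088]
orientation: [3.142, -0.0, -0.004]
wrist_force: [-0.4, -0.2, 0.2]
grip_width: 0.0679
finger_force: 0.0
5234 ((0.6342600584030151, 0.151216059923172), 0.06601076573133469) [0.1092 0.1151 0.1164]
4402 ((0.634722888469696, 0.1517295241355896), 0.0251246839761734) [0.1133 0.1146 0.1157]
clock: 23.65
tcp_pos: [0.4514, 0.2419, 0.2089]
orientation: [3.141, 0.007, -0.004]
wrist_force: [-0.0, -0.4, 0.3]
grip_width: 0.0678
finger_force: 0.0
clock: 24.45
tcp_pos: [0.4548, 0.2412, 0.1559]
orientation: [-3.14, 0.001, -0.002]
wrist_force: [0.7, 0.1, 0.0]
grip_width: 0.0679
finger_force: 0.0
24.45 [0.4548 0.2412 0.1559] [[1.0, -0.0003, 0.0015], [-0.0003, -1.0, 0.0015], [0.0015, -0.0015, -1.0]] [-0.25  0.27 -0.36  1.99  0.12  0.9  -2.24] 0.0679
1803 ((0.45367947220802307, 0.24076703190803528), 0.023957587778568268) [0.0505 0.057  0.0583]
19401 ((0.4535117745399475, 0.24075165390968323), 0.06986936926841736) [0.0113 0.0125 0.0137]
```

View pics/w5.png

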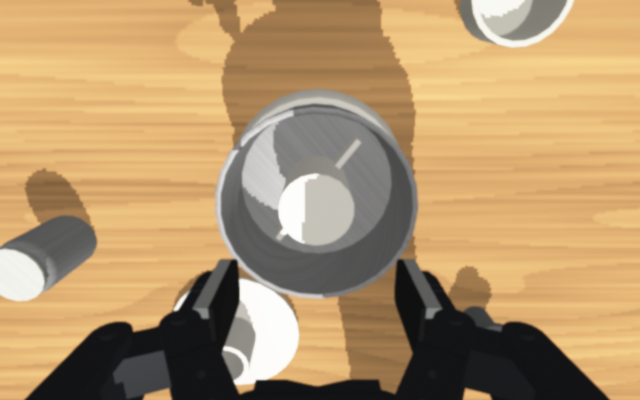

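Paddle is home: hub at (316,208), top at z=.1146 and level (target .114). Lid chute is at (.4536,.2408); now gripping it.

```bash
python3 -m inch '[[[-0.0015,-0.0015,0],[-0.001,0.0004,0.01],0.068],[[0,0,0],[0,0,0.025],0.068],[[0,0,0],[0,0,0.03],0.068],[[0,0,0],[0,0,0.025],0.068],[[0,0,0],[0,0,0.018],0.068],[[0,0,0],[0,0,0.006],0.068],[[0,0,0],[0,0,0],0.065],[[0,0,0],[0,0,0],0.06]]'
python3 -m inch '[[[0,0,0],[0,0,0],0.055],[[0,0,0],[0,0,0],0.052],[[0,0,0],[0,0,0],0.048],[[0,0,0],[0,0,0],0.044],[[0,0,0],[0,0,0],0.04],[[0,0,0],[0,0,0],0.04],[[0,0,0],[0,0,0],0.04],[[0,0,0],[0,0,0],0.04]]' 40
python3 st.py
```

```text
clock: 25.3
tcp_pos: [0.4533, 0.2408, 0.0416]
orientation: [3.141, -0.0, -0.001]
wrist_force: [0.3, -0.3, -0.0]
grip_width: 0.0602
finger_force: 0.0
clock: 26.1
tcp_pos: [0.4535, 0.2407, 0.0419]
orientation: [3.141, -0.0, -0.001]
wrist_force: [-0.5, -0.5, 6.9]
grip_width: 0.0468
finger_force: 41.9
26.1 [0.4535 0.2407 0.0419] [[1.0, -0.0003, -0.0005], [-0.0003, -1.0, -0.0003], [-0.0005, 0.0003, -1.0]] [-0.29  0.45 -0.32  2.05  0.22  0.67 -2.32] 0.0468
```

```bash
python3 -m inch '[[[0,0,0],[0,0,-0.005],0.04],[[0,0,0],[0,0,-0.015],0.04],[[0,0,0],[0,0,-0.03],0.04],[[0,0,0],[0,0,-0.035],0.04],[[0,0,0],[0,0,-0.035],0.04],[[0,0,0],[0,0,-0.03],0.04],[[0,0,0],[0,0,-0.01],0.04],[[0,0,0],[0,0,0],0.04]]'
python3 -m inch '[[[0,0,0],[0.008,0.004,0],0.04],[[0,0,0],[0.02,0.01,0],0.04],[[0,0,0],[0.03,0.0147,0],0.04],[[0,0,0],[0.035,0.017,0],0.04],[[0,0,0],[0.035,0.017,0],0.04],[[0,0,0],[0.03,0.0147,0],0.04],[[0,0,0],[0.015,0.008,0],0.04],[[0,0,0],[0.008,0.004,0],0.04]]'
python3 -m inch '[[[0,0,0],[0,0,0],0.04],[[0,0,0],[0,0,0],0.04],[[0,0,0],[0,0,0],0.04],[[0,0,0],[0,0,0],0.04],[[0,0,0],[0,0,0],0.04],[[0,0,0],[0,0,0],0.04],[[0,0,0],[0,0,0],0.04],[[0,0,0],[0,0,0],0.04]]'
python3 st.py
```

```text
clock: 26.9
tcp_pos: [0.454, 0.241, 0.2028]
orientation: [-3.141, 0.0, -0.003]
wrist_force: [0.2, -0.4, -1.4]
grip_width: 0.046
finger_force: 41.4
clock: 27.7
tcp_pos: [0.6347, 0.1475, 0.197]
orientation: [3.138, -0.006, -0.01]
wrist_force: [-0.7, 1.2, -2.0]
grip_width: 0.046
finger_force: 41.4
clock: 28.5
tcp_pos: [0.6341, 0.151, 0.2008]
orientation: [3.141, -0.0, -0.003]
wrist_force: [-0.3, -0.0, -1.5]
grip_width: 0.046
finger_force: 41.4
28.5 [0.6341 0.151  0.2008] [[1.0, -0.0002, -0.0017], [-0.0002, -1.0, -0.0009], [-0.0017, 0.0009, -1.0]] [-0.09  0.45 -0.27  1.63  0.13  1.08 -1.97] 0.046
```

```bash
python3 -m inch '[[[0.0009,0.0017,0],[0.0002,-0.0003,0.005],0.04],[[0,0,0],[0,0,0.01],0.04],[[0,0,0],[0,0,0.01],0.04],[[0,0,0],[0,0,0.008],0.04],[[0,0,0],[0,0,0.003],0.04],[[0,0,0],[0,0,0],0.04],[[0,0,0],[0,0,0],0.04],[[0,0,0],[0,0,0],0.04]]'
python3 st.py
```

```text
clock: 29.3
tcp_pos: [0.6347, 0.1515, 0.1653]
orientation: [-3.141, 0.0, -0.002]
wrist_force: [-0.4, 0.1, -1.0]
grip_width: 0.0467
finger_force: 41.4
29.3 [0.6347 0.1515 0.1653] [[1.0, -0.0001, 0.001], [-0.0001, -1.0, 0.0003], [0.001, -0.0003, -1.0]] [-0.09  0.49 -0.26  1.65  0.14  1.02 -1.98] 0.0467
```

```bash
python3 -m inch '[[[0,-0.001,0],[-0.0003,0,0.004],0.04],[[0,0,0],[0,0,0.004],0.04],[[0,0,0],[0,0,0.003],0.04],[[0,0,0],[0,0,0.001],0.04],[[0,0,0],[0,0,0.001],0.04],[[0,0,0],[0,0,0],0.04],[[0,0,0],[0,0,0],0.04],[[0,0,0],[0,0,0],0.04]]'
python3 -m inch '[[[0,0,0],[0,0,0.0007],0.04],[[0,0,0],[0,0,0.0007],0.04],[[0,0,0],[0,0,0.0006],0.04],[[0,0,0],[0,0,0],0.04],[[0,0,0],[0,0,0],0.04],[[0,0,0],[0,0,0],0.04],[[0,0,0],[0,0,0],0.04],[[0,0,0],[0,0,0],0.04]]'
python3 st.py
```

```text
clock: 30.1
tcp_pos: [0.6341, 0.1514, 0.1519]
orientation: [-3.141, 0.0, 0.001]
wrist_force: [0.3, 0.4, -2.0]
grip_width: 0.0469
finger_force: 41.4
clock: 30.9
tcp_pos: [0.6344, 0.1514, 0.1511]
orientation: [-3.142, 0.0, 0.0]
wrist_force: [-1.7, -0.8, 5.4]
grip_width: 0.0465
finger_force: 42.1
30.9 [0.6344 0.1514 0.1511] [[1.0, -0.0002, -0.0002], [-0.0002, -1.0, 0.0], [-0.0002, -0.0, -1.0]] [-0.1   0.5  -0.26  1.66  0.15  1.   -1.98] 0.0465
```

Lid seated. Release, rise, check, and go to the pusher.

```bash
python3 -m inch '[[[0,0,0],[0,0,0],0.048],[[0,0,0],[0,0,0],0.051],[[0,0,0],[0,0,0],0.055],[[0,0,0],[0,0,0],0.06],[[0,0,0],[0,0,0],0.068],[[0,0,0],[0,0,0],0.068],[[0,0,0],[0,0,0],0.068],[[0,0,0],[0,0,-0.002],0.068]]'
python3 -m inch '[[[0,0,0],[0,0,-0.005],0.068],[[0,0,0],[0,0,-0.015],0.068],[[0,0,0],[0,0,-0.025],0.068],[[0,0,0],[0,0,-0.03],0.068],[[0,0,0],[0,0,-0.02],0.068],[[0,0,0],[0,0,-0.005],0.06],[[0,0,0],[0,0,0],0.05],[[0,0,0],[0,0,0],0.05]]'
python3 -c "
from h import *
d=grab('wrist','w7'); c=cloud(d).reshape(-1,3)
q=np.hypot(c[:,0]-.634,c[:,1]-.151)
for lo,hi,r in((.156,.175,.035),(.114,.130,.085)):
    p=c[(q<r)&(c[:,2]>lo)&(c[:,2]<hi)]
    print(len(p),cv2.minEnclosingCircle(p[:,:2].astype(np.float32)),np.percentile(p[:,2],[5,50,95]).round(4))
"
python3 -m inch '[[[0,0,0],[-0.01,0.01,0],0.05],[[0,0,0],[-0.025,0.026,0],0.05],[[0,0,0],[-0.028,0.029,0],0.05],[[0,0,0],[-0.03,0.03,0],0.05],[[0,0,0],[-0.03,0.03,0],0.05],[[0,0,0],[-0.025,0.026,0],0.05],[[0,0,0],[-0.013,0.015,0],0.05],[[0,0,0],[-0.005,0.005,0],0.05]]'
python3 -m inch '[[[0,0,0],[0,0,0.01],0.05],[[0,0,0],[0,0,0.02],0.05],[[0,0,0],[0,0,0.025],0.05],[[0,0,0],[0,0,0.015],0.05],[[0,0,0],[0,0,0.005],0.05],[[0,0,0],[0,0,0],0.05],[[0,0,0],[0,0,0],0.05],[[0,0,0],[0,0,0],0.05]]'
python3 st.py; python3 -c "
from h import *
d=grab('wrist','w8'); c=cloud(d).reshape(-1,3)
for lo,hi,r in((.072,.088,.035),(.040,.050,.035)):
    p=c[(np.hypot(c[:,0]-.4687,c[:,1]+.02)<r)&(c[:,2]>lo)&(c[:,2]<hi)]
    print(len(p),cv2.minEnclosingCircle(p[:,:2].astype(np.float32)),np.percentile(p[:,2],[5,50,95]).round(4))"
```

```text
clock: 31.7
tcp_pos: [0.6337, 0.1513, 0.1514]
orientation: [3.141, -0.0, -0.003]
wrist_force: [-0.2, -1.1, -0.6]
grip_width: 0.0686
finger_force: 0.0
clock: 32.5
tcp_pos: [0.6334, 0.1511, 0.2508]
orientation: [3.141, -0.0, -0.004]
wrist_force: [0.1, -0.2, 0.2]
grip_width: 0.0505
finger_force: 0.0
2208 ((0.6349124312400818, 0.15136246383190155), 0.023962853476405144) [0.1577 0.166  0.1674]
22436 ((0.634637713432312, 0.15126217901706696), 0.06999831646680832) [0.1199 0.1216 0.1228]
clock: 33.35
tcp_pos: [0.4655, -0.022, 0.2504]
orientation: [3.141, -0.006, -0.007]
wrist_force: [0.0, -0.2, -0.2]
grip_width: 0.05
finger_force: 0.0
clock: 34.15
tcp_pos: [0.469, -0.0193, 0.1778]
orientation: [-3.141, -0.001, -0.001]
wrist_force: [0.1, 0.8, 0.4]
grip_width: 0.0498
finger_force: 0.0
34.15 [ 0.469  -0.0193  0.1778] [[1.0, 0.0004, 0.0009], [0.0004, -1.0, 0.0002], [0.0009, -0.0002, -1.0]] [ 0.15  0.14 -0.21  2.08  0.04  0.92 -1.65] 0.0498
1056 ((0.46868443489074707, -0.02092437632381916), 0.012205325998365879) [0.0756 0.0804 0.0815]
1556 ((0.4687907099723816, -0.020843535661697388), 0.022976944223046303) [0.045  0.0465 0.0477]
```

View pics/w7.png

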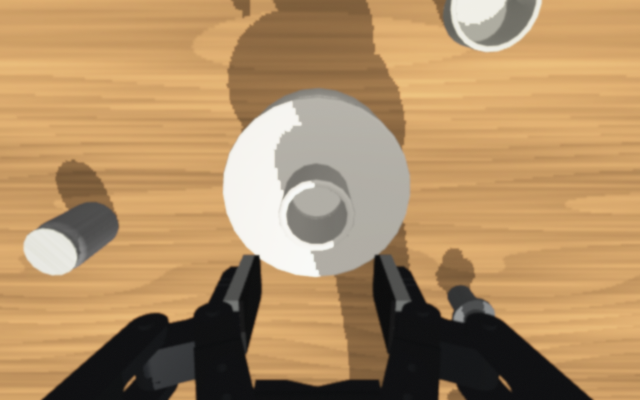

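Lid is flat and home: disc z=.1216, chute at (317,213), axis (.6348,.1513). Pusher is at (.4687,-.0209).

```bash
python3 -m inch '[[[0,0,0],[-0.0003,0.0015,0.01],0.05],[[0,0,0],[0,0,0.025],0.05],[[0,0,0],[0,0,0.03],0.05],[[0,0,0],[0,0,0.025],0.05],[[0,0,0],[0,0,0.012],0.05],[[0,0,0],[0,0,0.004],0.05],[[0,0,0],[0,0,0],0.04],[[0,0,0],[0,0,0],0.035]]'
python3 -m inch '[[[0,0,0],[0,0,0],0.03],[[0,0,0],[0,0,0],0.027],[[0,0,0],[0,0,0],0.024],[[0,0,0],[0,0,0],0.02],[[0,0,0],[0,0,0],0.015],[[0,0,0],[0,0,0],0.015],[[0,0,0],[0,0,0],0.015],[[0,0,0],[0,0,0],0.015]]' 40
python3 st.py
```

```text
clock: 35.0
tcp_pos: [0.4687, -0.0211, 0.0719]
orientation: [3.142, -0.0, 0.002]
wrist_force: [0.1, 0.2, 1.0]
grip_width: 0.0349
finger_force: 0.0
clock: 35.8
tcp_pos: [0.4682, -0.0211, 0.0716]
orientation: [3.142, -0.0, -0.0]
wrist_force: [-1.6, -0.1, 6.4]
grip_width: 0.0224
finger_force: 39.1
35.8 [ 0.4682 -0.0211  0.0716] [[1.0, -0.0001, -0.0001], [-0.0001, -1.0, -0.0], [-0.0001, 0.0, -1.0]] [ 0.13  0.32 -0.2   2.15  0.1   0.68 -1.7 ] 0.0224
```

```bash
python3 -m inch '[[[0,0,0],[0,0,-0.005],0.015],[[0,0,0],[0,0,-0.015],0.015],[[0,0,0],[0,0,-0.035],0.015],[[0,0,0],[0,0,-0.04],0.015],[[0,0,0],[0,0,-0.04],0.015],[[0,0,0],[0,0,-0.04],0.015],[[0,0,0],[0,0,-0.02],0.015],[[0,0,0],[0,0,-0.005],0.015]]'
python3 -m inch '[[[0,0,0],[0.01,-0.0104,0],0.015],[[0,0,0],[0.025,-0.026,0],0.015],[[0,0,0],[0.03,-0.031,0],0.015],[[0,0,0],[0.03,-0.031,0],0.015],[[0,0,0],[0.03,-0.031,0],0.015],[[0,0,0],[0.025,-0.026,0],0.015],[[0,0,0],[0.011,-0.012,0],0.015],[[0,0,0],[0.0051,-0.005,0],0.015]]'
python3 -m inch '[[[0,0,0],[0,0,0.005],0.015],[[0,0,0],[0,0,0.01],0.015],[[0,0,0],[0,0,0.007],0.015],[[0,0,0],[0,0,0],0.015],[[0,0,0],[0,0,0],0.015],[[0,0,0],[0,0,0],0.015],[[0,0,0],[0,0,0],0.015],[[0,0,0],[0,0,0],0.015]]'
python3 st.py
```

```text
clock: 36.6
tcp_pos: [0.4693, -0.0211, 0.2737]
orientation: [3.141, -0.0, 0.007]
wrist_force: [0.5, -0.1, -1.2]
grip_width: 0.0222
finger_force: 39.3
clock: 37.4
tcp_pos: [0.6332, 0.1549, 0.2667]
orientation: [-3.14, -0.006, 0.011]
wrist_force: [-0.3, 0.6, -1.3]
grip_width: 0.0225
finger_force: 39.3
clock: 38.2
tcp_pos: [0.6341, 0.1513, 0.2493]
orientation: [-3.141, 0.0, 0.0]
wrist_force: [-0.1, -0.7, -1.8]
grip_width: 0.0225
finger_force: 39.3
38.2 [0.6341 0.1513 0.2493] [[1.0, -0.0002, -0.0001], [-0.0002, -1.0, 0.0003], [-0.0001, -0.0003, -1.0]] [-0.07  0.41 -0.3   1.58  0.13  1.17 -1.96] 0.0225
```

```bash
python3 -m inch '[[[0,0,0],[0.0003,0,0.005],0.015],[[0,0,0],[0,0,0.008],0.015],[[0,0,0],[0,0,0.008],0.015],[[0,0,0],[0,0,0.004],0.015],[[0,0,0],[0,0,0],0.015],[[0,0,0],[0,0,0],0.015],[[0,0,0],[0,0,0],0.015],[[0,0,0],[0,0,0],0.015]]'
python3 -m inch '[[[0,0,0],[0,0,0.005],0.015],[[0,0,0],[0,0,0.006],0.015],[[0,0,0],[0,0,0.006],0.015],[[0,0,0],[0,0,0.003],0.015],[[0,0,0],[0,0,0.002],0.015],[[0,0,0],[0,0,0],0.015],[[0,0,0],[0,0,0],0.015],[[0,0,0],[0,0,0],0.015]]'
python3 st.py
```

```text
clock: 39.0
tcp_pos: [0.6345, 0.1514, 0.2242]
orientation: [-3.141, 0.0, 0.0]
wrist_force: [0.4, 0.0, -1.3]
grip_width: 0.0223
finger_force: 39.3
clock: 39.8
tcp_pos: [0.6344, 0.1514, 0.202]
orientation: [-3.141, 0.0, 0.001]
wrist_force: [0.3, 0.4, -0.7]
grip_width: 0.0223
finger_force: 39.3
39.8 [0.6344 0.1514 0.202 ] [[1.0, -0.0002, -0.0005], [-0.0002, -1.0, 0.0002], [-0.0005, -0.0002, -1.0]] [-0.07  0.45 -0.29  1.62  0.14  1.09 -1.97] 0.0223
```

```bash
python3 -m inch '[[[0,0,0],[0,0,0.002],0.015],[[0,0,0],[0,0,0.001],0.015],[[0,0,0],[0,0,0.0007],0.015],[[0,0,0],[0,0,0.0007],0.015],[[0,0,0],[0,0,0.0006],0.015],[[0,0,0],[0,0,0],0.015],[[0,0,0],[0,0,0],0.015],[[0,0,0],[0,0,0],0.015]]'
```

```text
clock: 40.6
tcp_pos: [0.6343, 0.1513, 0.1978]
orientation: [3.142, -0.0, -0.001]
wrist_force: [-1.9, -0.8, 5.2]
grip_width: 0.0223
finger_force: 39.8
```

Flange on the chute (+5 N at z=.1978). Release, rise, back off and look.

```bash
python3 -m inch '[[[0,0,0],[0,0,0],0.024],[[0,0,0],[0,0,0],0.027],[[0,0,0],[0,0,0],0.032],[[0,0,0],[0,0,0],0.038],[[0,0,0],[0,0,0],0.045],[[0,0,0],[0,0,0],0.05],[[0,0,0],[0,0,0],0.05],[[0,0,0],[0,0,-0.002],0.05]]'
python3 -m inch '[[[0,0,0],[0,0,-0.005],0.05],[[0,0,0],[0,0,-0.015],0.05],[[0,0,0],[0,0,-0.025],0.05],[[0,0,0],[0,0,-0.03],0.05],[[0,0,0],[0,0,-0.02],0.05],[[0,0,0],[0,0,-0.005],0.05],[[0,0,0],[0,0,0],0.05],[[0,0,0],[0,0,0],0.05]]'
python3 -c "
from h import *
d=grab('wrist','w9'); c=cloud(d).reshape(-1,3)
q=np.hypot(c[:,0]-.634,c[:,1]-.151)
for lo,hi,r in((.198,.215,.03),(.169,.178,.03),(.114,.130,.085)):
    p=c[(q<r)&(c[:,2]>lo)&(c[:,2]<hi)]
    print(len(p),cv2.minEnclosingCircle(p[:,:2].astype(np.float32)),np.percentile(p[:,2],[5,50,95]).round(4))
d=grab('side','side2'); cv2.imwrite('pics/s2.png',cv2.resize(d['color'][120:360,180:440,::-1],None,fx=2.4,fy=2.4))
"; python3 st.py
```

```text
clock: 41.4
tcp_pos: [0.6339, 0.1512, 0.1984]
orientation: [3.141, -0.0, -0.003]
wrist_force: [-0.0, 0.2, 0.2]
grip_width: 0.0504
finger_force: 0.0
clock: 42.2
tcp_pos: [0.6336, 0.151, 0.2977]
orientation: [3.141, -0.0, -0.005]
wrist_force: [-0.2, -0.2, 0.0]
grip_width: 0.0502
finger_force: 0.0
1120 ((0.6348401308059692, 0.1513184905052185), 0.01217577327042818) [0.2018 0.2065 0.2076]
1630 ((0.6347458362579346, 0.1513095647096634), 0.023116741329431534) [0.1714 0.1726 0.174 ]
15764 ((0.6346420049667358, 0.15152110159397125), 0.06997833400964737) [0.1204 0.1216 0.1228]
42.3 [0.6333 0.1509 0.2968] [[1.0, -0.0001, -0.0044], [-0.0001, -1.0, -0.0009], [-0.0044, 0.0009, -1.0]] [-0.06  0.38 -0.3   1.53  0.11  1.26 -1.95] 0.0499
```

View pics/s2.png

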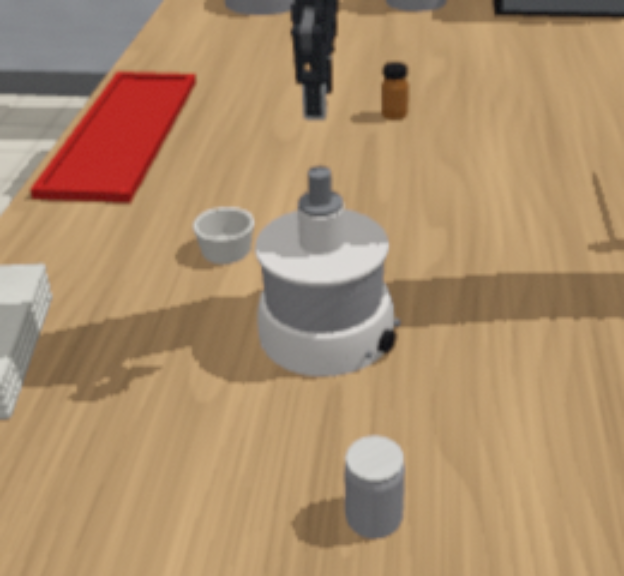

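The mixer is fully stacked and upright at (320,270) with the gripper clear above. Pusher top is at z=.2065 (target .206), and the bystanders are in place.

```bash
python3 -c "
from plant import arm
print(arm.job_done())"
```

```text
the job is handed in; nothing more can be done
None
```

The mixer is assembled in order (bowl, paddle, lid, pusher), with every part measured home and upright, the bystanders left alone, and the job handed in at about 42 s of the 128 s allowed.

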